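Set a pipe angle gauge on a column pipe for its sampling port

TASK

The grey column pipe lying in its cradle is to get a sampling port on its flank. Take the pipe angle gauge by its orange grip, stand its V foot squarely and upright astride the top of the pipe between the two blue tape bands, then rock it round the pipe until the swinging black needle settles over the red set hand. Finish while still gripping the gauge, holding it there pressed onto the pipe so that a colleague can mark the spot; leave the other things on the bench alone.

Things in the scene. Friction and masses are not known exactly. Their poses are not given: they have to be found in the camera images.
- gauge: Pipe angle gauge, 0.4 kg, 206 mm tall, loose, standing on its foot tips. Origin between the tips, at their level; z up through the grip, x out of the white dial (at the start away from the robot, yaw within 0.45 rad), y across. Grey dial housing 110 mm in diameter, 22 mm thick in x (bezel to x = 16 mm), centre z = 95, top z = 150 mm. Its V foot: see foot_centre. Steel punch stud on top.
- gauge_grip (a point): Centre of the gauge's orange flat-sided grip (22 mm in x, 26 mm in y, 40 mm tall: z = 156 to 196 mm), 176 mm above the gauge's origin; axes as the gauge. A 10 mm stud stands on top of the grip.
- foot_centre (a point): Where the pipe's axis lies when both legs of the gauge's V foot bear on the pipe: on the gauge's centre line, 18.3 mm below its origin; axes as the gauge. The foot: aluminium, 40 mm wide in x, two straight legs whose inner faces slope 30 degrees down from an apex at z = 25 mm (gauge frame) to tips at y = +-43 mm, z = 0.
- needle (a joint): Black needle of the dial, a free pendulum (pivot at the dial's centre, brass weight below) that keeps pointing straight up and swings for about a second after a movement. Value: rad from the dial's top (gauge z), positive clockwise as seen facing the dial. It equals the gauge's lean about its own +x axis: it grows as the gauge's top leans to its -y side.
- set_hand (a joint): Red hand, 6 mm wide, on the same dial behind the window (it cannot be touched); it stays where it was set, 0.21 to 0.56 rad clockwise from the dial's top. Value: rad, measured like the needle's. The needle lies over it when both values agree.
- needle_tip (a point): Tip of the needle, 47 mm from the pivot; z axis along the needle towards its tip.
- set_tip (a point): Point on the set hand 47 mm from the pivot; z axis along the hand, outwards.
- column: Grey plastic pipe, 75 mm in diameter, fixed: strapped in two white vee blocks on a plywood base 270 by 110 mm. Origin on the bench below its axis; x along the pipe, away from the robot (yaw within 0.3 rad), z up. Axis 60 mm above the bench, top 97.5 mm. It runs from x = -170 to 160 mm; socket 88 mm in diameter from -171 to -121 mm; straps at x = -85 and 120 mm.
- tap_point (a point): Point on the pipe's axis (60 mm above the bench, 20 mm towards +x from the column's origin) midway between the two blue tape bands; axes as the column. The bands are 12 mm wide and 60 mm apart, inner edge to inner edge.
- reagent_jar: Glass reagent jar with steel cap, 60 mm diameter, 85 mm tall; leave alone. Origin under its centre.
- sample_cup: White sample cup with red lid, 65 mm diameter, 72 mm tall; leave alone. Origin under its centre.
- marker_pen: Black and blue marker pen lying on the bench, 135 mm long along its x, 16 mm thick; leave alone. Origin under its middle.
- port_saddle: Blue port saddle with a brass outlet, 70 by 55 mm, 52 mm tall; leave alone. Origin under its centre.

How it is judged:
By the outcome, as a careful person would: the job done as asked, in the order asked, and still so for the second after the job is handed in, while the arm keeps its last pose, push and grip.
It also fails if it takes over 51 s, if anything falls off the work surface, if the arm or the gripper's body presses on something with over 40 N, if the wrist force passes 120 N, or if a joint passes its speed limit or range.

ROBOT

A 6-joint arm with a two-finger parallel gripper is mounted at the origin on the work surface. World frame = base frame: x ahead of the robot, y to its left, z up, the work surface at z = 0. Lengths are in m, angles in rad, forces in N, time in s.
With the tool pointing down it reaches from about 0.225 to 0.725 m from the base axis. Payload 3.1 kg.
Tool frame: the origin (TCP) lies midway between the tips of the shut fingers; the grasp point (between the pads) lies 19 mm behind it (grip_depth is the distance from the TCP to the grasp point, in m); z points along the fingers, y is the line along which they close (so a half turn about z gives the same grasp; the last joint's range is limited). The gripper opens to 85 mm and grips with 20 to 120 N. Pads are 22 mm wide; open, the fingers measure 114 mm over their backs; the gripper's body (76 mm by 85 mm) begins 54 mm behind the grasp point. The pads swing forward as they close: fully open they stand 13 mm farther back than shut.
Start: joints at [1.172, 0.048, 0.099, 1.622, 0, 1.443], TCP at [0.14, 0.506, 0.231] pointing down, gripper open.
Joint ranges: [-2.91, 2.91], [-0.99, 1.94], [-1.21, 1.42], [-2.12, 2.29], [-1.49, 1.47], [-3.14, 3.14]. Speed limits (rad/s): [2.79, 2.79, 3.14, 3.14, 3.14, 3.14].

INTERFACE

Orientations are given as [roll, pitch, yaw] about the fixed x, y, z axes, in that order (R = Rz(yaw) Ry(pitch) Rx(roll)).
In Python, from cell import sense, camera, job_done, grip_depth gives the robot as it stands.
- The arm moves only by the tool step_arm, never from a script. Its argument "moves" is a list of rows, each a list of 4 numbers: the shift along the tool's x, y, z in m, then the turn about the tool's z in degrees. In form: [[x, y, z, roll], ...]. A call has 1 to 12 rows; each row shifts and turns the commanded pose from where the row before left it, along the tool's axes as they then stand; what a row does not reach is not made up. A row lasts 1/12 s, in which the tool goes at most 41.7 mm and 7.16 degrees, less where a joint would pass 70% of its speed; a pose out of reach is approached as far as the arm can. A call with a gripper value outside its range is refused whole. "gripper" is the gripper's target within -1 to 1 (fully open at 1, half-way at 0, shut at -1), set as the call begins (left out, the last holds). The fingers move at their own pace and stop on an object; "grip_force" is the grip in N (left out, the last holds). Time passes only in rows, so rows that do not move let the fingers close. It gives the time, the measured TCP pose, the force, the opening and the grip force at its end, in the units of the state.
- sense(): the state, without advancing time (a new reading comes with each control period).
- camera(name): name is "side" or "top"; returns a dict with "image" (420x560x3 uint8, red, green, blue), "fovy" (degrees; the focal length in pixels is half the picture's height over the tangent of half this angle, whatever the lens; pixels are square), "cx", "cy" (the principal point, pixels), "camera_from_world" (4x4, takes a point from world to camera coordinates). Camera axes: x right, y down, z forward; pixel columns grow to the right and rows downward; lengths in m; the calibration is good to about 2 mm. A picture is of the moment at which its call begins. There is no depth.
- job_done(): hands the job in; it is judged then, once.
The state is a dict: "clock": time; "joint_pos": joint angles; "joint_velocities": joint speeds; "joint_torque": joint torques, N m; "ee_pos": TCP position; "tcp_rot": TCP orientation; "contact_force": force on the tool from outside, world axes, zero at the start; "wrist_torque": the same for the moment, N m; "opening": finger opening in m; "grip_force": force on a finger pad.
Only numpy, scipy, OpenCV 4.12 (cv2) and the standard library are available. Lean on these libraries where they do the work, as an engineer would, in place of code of your own. Each camera call takes 0.05 s, during which the arm holds its last target. There are 200 camera calls.

## Working session

There is one attempt and no reset: what is moved stays moved. The work goes in short steps, Python scripts to look and compute and a tool call to move; the robot and the scene stay as the last step left them, time stands still between calls to the robot, and variables do not carry over. Pictures are saved under pics/ and viewed, at most 10 in all, crops included, and the job is handed in when it is done.

Besides the shell and the picture viewer there is one more tool, called after "Emit:" as name([rows], argument=value, ...), one row to a line, values as JSON. step_arm: Moves the arm, as the interface text tells. Its arguments: {"type":"object","properties":{"moves":{"type":"array"},"gripper":{"type":"number"},"grip_force":{"type":"number"}},"required":["moves"]}

```bash
ls; mkdir -p pics; cat > h.py <<'E'
import numpy as np, cv2
from cell import sense, camera, job_done, grip_depth
from scipy.spatial.transform import Rotation as R
def proj(c,p):
    p=np.atleast_2d(p); T=np.array(c["camera_from_world"]); q=p@T[:3,:3].T+T[:3,3]
    f=210/np.tan(np.radians(c["fovy"])/2)
    return np.c_[c["cx"]+f*q[:,0]/q[:,2], c["cy"]+f*q[:,1]/q[:,2]]
def ray(c,u,v):
    T=np.array(c["camera_from_world"]); f=210/np.tan(np.radians(c["fovy"])/2)
    d=T[:3,:3].T@np.array([(u-c["cx"])/f,(v-c["cy"])/f,1]); o=-T[:3,:3].T@T[:3,3]
    return o,d/np.linalg.norm(d)
def onz(c,u,v,z):
    o,d=ray(c,u,v); return o+d*(z-o[2])/d[2]
def save(c,n): cv2.imwrite("pics/"+n,np.ascontiguousarray(np.array(c["image"])[:,:,::-1]))
E
python3 - <<'E'
from h import *
for n in("side","top"):
    c=camera(n); save(c,n+"0.png"); print(n,c["fovy"],c["cx"],c["cy"],ray(c,280,210)); np.save(n+"0.npy",c,allow_pickle=True)
print(sense(),grip_depth)
E
```

```text
pics
side 50.681136765139065 280.85176441959584 207.55150176602345 (array([0.39600868, 0.80891951, 0.60105231]), array([ 0.17539645, -0.85586211, -0.48655538]))
top 53.9518491818403 277.1739115033111 217.32767742835392 (array([0.48227683, 0.01617517, 1.02938684]), array([ 0.12047107, -0.01116001, -0.99265411]))
{'clock': 0.1, 'joint_pos': array([1.17218951e+00, 4.86795493e-02, 9.77184602e-02, 1.62200816e+00,
       2.19128412e-05, 1.44298664e+00]), 'joint_velocities': array([-0.00048392, -0.0017825 ,  0.00526362, -0.00063429,  0.00084353,
        0.00010153]), 'joint_torque': array([ 1.87187412e-03, -3.39852011e+01,  3.20934820e+01,  1.58439466e-02,
       -2.23275169e-04, -3.03407859e-06]), 'ee_pos': array([0.14022582, 0.5053384 , 0.23021466]), 'tcp_rot': array([-3.13944025e+00, -2.98698740e-04,  2.87079517e+00]), 'contact_force': array([-0.01968837,  0.32930956, -0.02347714]), 'wrist_torque': array([ 0.03652667,  0.06533556, -0.04086386]), 'grip_force': 0.0, 'opening': 0.08535936833315126} 0.0187
```

View pics/side0.png

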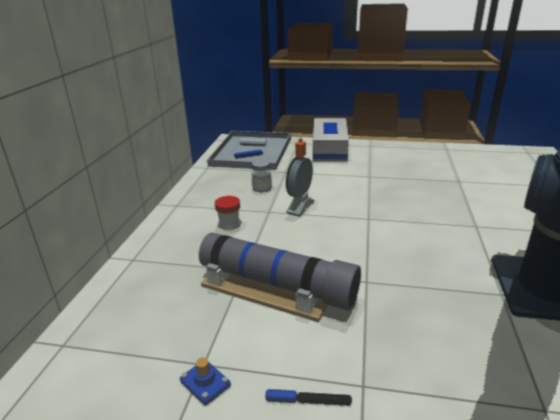

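View pics/top0.png

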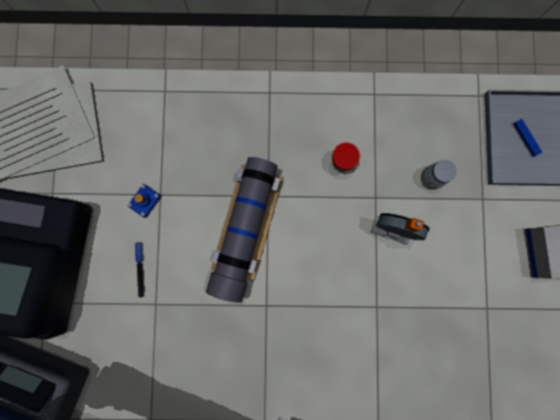

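The top view shows the gauge at about (402,227) with its orange grip at (415,225). The pipe runs from (230,290) to (262,165), with tape bands at about (250,201) and (241,231). In the side view the gauge is at about (300,180), edge-on.

```bash
cat >> h.py <<'E'
def mask(c,kind):
    h=cv2.cvtColor(np.ascontiguousarray(c["image"]),cv2.COLOR_RGB2HSV).astype(int); H,S,V=h[...,0],h[...,1],h[...,2]
    if kind=="orange": return (H>5)&(H<17)&(S>170)&(V>100)
    if kind=="blue": return (H>105)&(H<128)&(S>140)&(V>50)
    if kind=="red": return ((H<4)|(H>175))&(S>150)&(V>70)
def tri(c1,p1,c2,p2):
    o1,d1=ray(c1,*p1);o2,d2=ray(c2,*p2); s=np.linalg.lstsq(np.c_[d1,-d2],o2-o1,rcond=None)[0]
    a,b=o1+d1*s[0],o2+d2*s[1]; return (a+b)/2,np.linalg.norm(a-b)
def cent(m,box):
    x0,y0,x1,y1=box; v,u=np.nonzero(m[y0:y1,x0:x1]); return np.array([u.mean()+x0,v.mean()+y0]),len(u)
E
python3 - <<'E'
from h import *
T=np.load("top0.npy",allow_pickle=True).item(); S=np.load("side0.npy",allow_pickle=True).item()
a,b=cent(mask(T,"orange"),(380,200,440,250)),cent(mask(S,"orange"),(285,130,315,165)); print(a,b,tri(T,a[0],S,b[0]))
n,l,st,ce=cv2.connectedComponentsWithStats((mask(T,"blue")&(np.arange(560)>215)&(np.arange(560)<290)).astype(np.uint8))
B=[]
for i in range(1,n):
    if st[i,4]<20: continue
    pts=np.argwhere(l==i)[:,::-1].astype(np.float32); r=cv2.minAreaRect(pts); bp=cv2.boxPoints(r)
    # short-end midpoints
    e=[(bp[k]+bp[(k+1)%4])/2 for k in range(4)]; L=[np.linalg.norm(e[k]-e[k-2]) for k in (0,1)]
    k=int(np.argmax(L)); p,q=e[k],e[(k+2)%4]
    d=ray(T,*p)[1]+ray(T,*q)[1]; o=ray(T,*p)[0]; P=o+d*(0.06-o[2])/d[2]; B.append(P); print(ce[i],st[i],r,p,q,P)
t=T["image"][140:310,195:295]; g=T["image"][195:255,365:440]; s=S["image"][130:225,270:325]
A=cv2.resize(t[:,:,::-1],None,fx=3.5,fy=3.5,interpolation=cv2.INTER_CUBIC); G=cv2.resize(g[:,:,::-1],None,fx=5,fy=5,interpolation=cv2.INTER_CUBIC); Q=cv2.resize(s[:,:,::-1],None,fx=3,fy=3,interpolation=cv2.INTER_CUBIC)
out=np.zeros((600,780,3),np.uint8); out[:595,:350]=A; out[:300,360:735]=G; out[310:595,360:525]=Q; cv2.imwrite("pics/crop1.png",out)
E
```

```text
(array([415.82894737, 224.27631579]), 76) (array([300.29166667, 143.29166667]), 24) (array([ 0.55807986, -0.27136824,  0.1902626 ]), np.float64(0.00011086156378519656))
[250.3974359  201.82051282] [236 197  30  12 156] ((250.55311584472656, 201.802734375), (29.562702178955078, 6.016529560089111), 15.068489074707031) [236.28001 197.95998] [264.8262 205.6455] [0.61861038 0.07520415 0.06      ]
[241.9125 232.0625] [228 226  29  13 160] ((241.97921752929688, 232.07418823242188), (29.659290313720703, 5.469635486602783), 15.64224624633789) [227.6988  228.07567] [256.2596  236.07271] [0.54650509 0.09405201 0.06      ]
```

View pics/crop1.png

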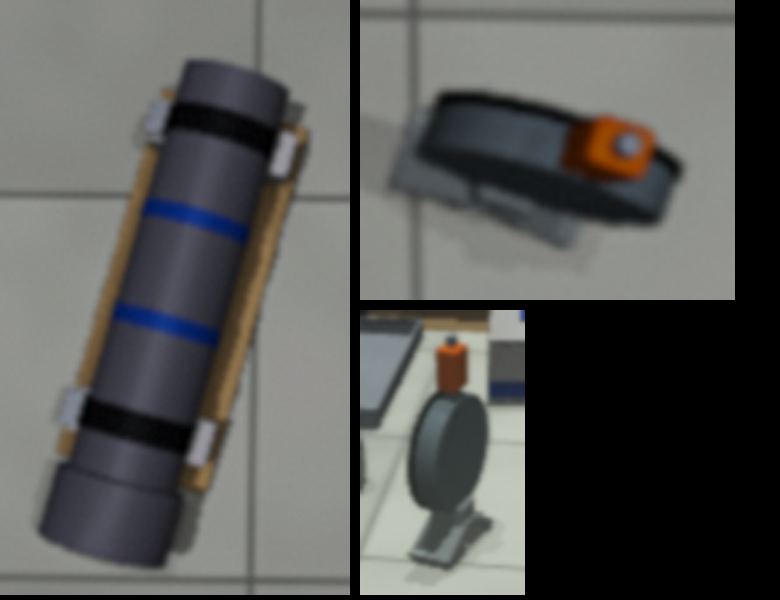

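The crops show the foot's rear tip corners at top-view pixels (371,232) and (407,243), giving a gauge yaw of about -0.29, and the stud top at (418.4,224). The bands put the pipe's yaw at about -0.26 and the tap point near (0.583, 0.085).

```bash
cat >> h.py <<'E'
def togo(p,yang=None,s=None):
    """shift in tool axes and turn (deg) bringing grasp point to p, tool y to world angle yang (either way round)"""
    s=s or sense(); M=R.from_euler("xyz",s["tcp_rot"]).as_matrix(); g=np.array(s["ee_pos"])-M[:,2]*grip_depth
    d=M.T@(np.array(p)-g); t=None
    if yang is not None:
        a=np.arctan2(M[1,1],M[0,1]); t=np.degrees(-(yang-a))
        t=(t+180)%360-180
    return np.round(d*1000,1),t
E
python3 - <<'E'
from h import *
T=np.load("top0.npy",allow_pickle=True).item()
a,b=onz(T,371,232,0),onz(T,407,243,0); d=a-b; y=np.arctan2(-d[0],d[1]); print(a,b,np.linalg.norm(d),"yaw",y)
m=(a+b)/2; print("origin",m+.02*np.array([np.cos(y),np.sin(y),0])); print("stud",onz(T,418.4,224,.206))
o=ray(T,280,200)[0]
print(togo([.555,-.272,.28],-.29), togo([.555,-.272,.28],-.29+np.pi))
E
```

```text
[ 0.55456847 -0.22371984  0.        ] [ 0.52813405 -0.31339519  0.        ] 0.09349036467481879 yaw -0.2866601564877707
origin [ 0.56053513 -0.27421252  0.        ]
stud [ 0.55733171 -0.27115172  0.206     ]
(array([-607.6, -638.2,  -29.9]), np.float64(91.10025998707408)) (array([-607.6, -638.2,  -29.9]), np.float64(-88.89974001292589))
```

Emit:
step_arm([
  [-0.0253,-0.0266,-0.004,0],
  [-0.0253,-0.0266,-0.004,0],
  [-0.0253,-0.0266,-0.004,0],
  [-0.0253,-0.0266,-0.004,0],
  [-0.0253,-0.0266,-0.004,0],
  [-0.0253,-0.0266,-0.004,0],
  [-0.0253,-0.0266,-0.004,0],
  [-0.0253,-0.0266,-0.004,0],
  [-0.0253,-0.0266,-0.004,0],
  [-0.0253,-0.0266,-0.004,0],
  [-0.0253,-0.0266,-0.004,0],
  [-0.0253,-0.0266,-0.004,0],
], gripper=1)

```text
clock: 1.1
ee_pos: [0.3478, 0.1154, 0.2792]
tcp_rot: [3.141, -0.0, 2.871]
contact_force: [1.2, -0.6, 0.6]
opening: 0.0851
grip_force: 0.0
```

Emit:
step_arm([
  [-0.0253,-0.0266,0,0],
  [-0.0253,-0.0266,0,0],
  [-0.0253,-0.0266,0,0],
  [-0.0253,-0.0266,0,0],
  [-0.0253,-0.0266,0,0],
  [-0.0253,-0.0266,0,0],
  [-0.0253,-0.0266,0,0],
  [-0.0253,-0.0266,0,0],
  [-0.0253,-0.0266,0,0],
  [-0.0253,-0.0266,0,0],
  [-0.0253,-0.0266,0,0],
  [-0.0253,-0.0266,0,0],
])

```text
clock: 2.1
ee_pos: [0.5551, -0.2733, 0.2784]
tcp_rot: [3.141, -0.001, 2.87]
contact_force: [1.1, 0.7, 0.3]
opening: 0.0854
grip_force: 0.0
```

Emit:
step_arm([
  [0,0,0,7],
  [0,0,0,7],
  [0,0,0,7],
  [0,0,0,7],
  [0,0,0,7],
  [0,0,0,7],
  [0,0,0,7],
  [0,0,0,7],
  [0,0,0,7],
  [0,0,0,7],
  [0,0,0,7],
  [0,0,0,7],
])

```text
clock: 3.1
ee_pos: [0.5545, -0.2716, 0.2784]
tcp_rot: [-3.14, -0.001, 1.399]
contact_force: [0.4, -0.1, 0.1]
opening: 0.0853
grip_force: 0.0
```

Emit:
step_arm([
  [0,0,0,7],
  [0,0,0,0],
])

```text
clock: 3.27
ee_pos: [0.5545, -0.2716, 0.2785]
tcp_rot: [-3.14, -0.0, 1.281]
contact_force: [0.3, -0.1, -0.6]
opening: 0.0854
grip_force: 0.0
```

```bash
python3 - <<'E'
from h import *
T=camera("top");S=camera("side"); s=sense(); print(s["clock"],s["ee_pos"],s["tcp_rot"],s["joint_pos"],s["contact_force"]); print(togo([.558,-.272,.178],-.287))
t=T["image"][150:300,330:480]; q=S["image"][60:240,230:370]
out=np.zeros((600,800,3),np.uint8); out[:450,:450]=cv2.resize(t[:,:,::-1],None,fx=3,fy=3,interpolation=2); out[:450,455:455+350-5]=cv2.resize(q[:,:,::-1],None,fx=2.5,fy=2.5,interpolation=2)[:,:345]; cv2.imwrite("pics/above.png",out)
E
```

```text
3.3667 [ 0.55460338 -0.27159323  0.2787232 ] [-3.14053845e+00 -3.16491014e-04  1.28572645e+00] [-5.63933908e-01  3.23272560e-01  5.09354899e-01  1.75797926e+00
  1.40797752e-05  1.29193213e+00] [ 0.72299949 -0.33252881 -0.80818468]
(array([  0.5,   3.5, 119.4]), np.float64(0.1106067762811449))
```

View pics/above.png

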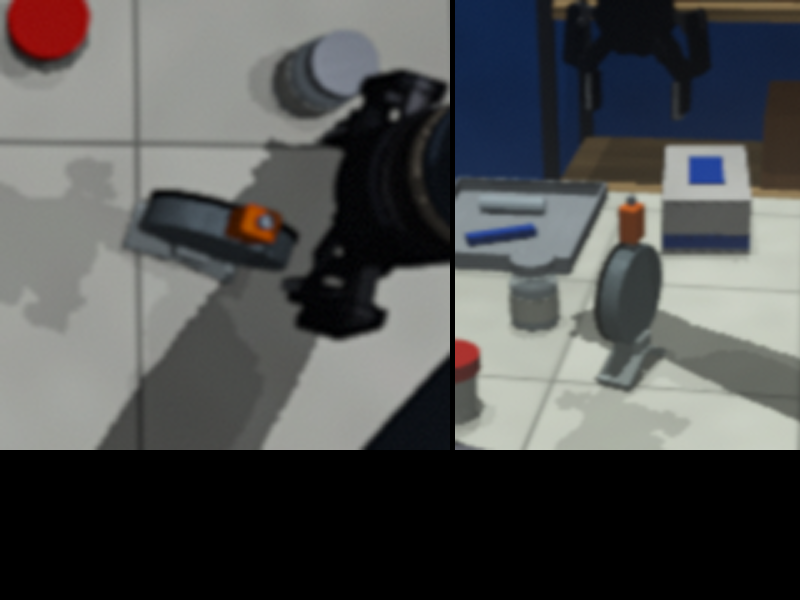

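The fingers straddle the grip: in the side crop the finger midpoint is at about u=633 and the grip at about u=632. I'll descend and close.

Emit:
step_arm([
  [0,0.0035,0.02,0],
  [0,0,0.02,0],
  [0,0,0.02,0],
  [0,0,0.02,0],
  [0,0,0.02,0],
  [0,0,0.018,0],
  [0,0,0,0],
  [0,0,0,0],
])

```text
clock: 4.03
ee_pos: [0.557, -0.272, 0.1597]
tcp_rot: [-3.138, -0.001, 1.284]
contact_force: [-1.0, -0.2, 0.8]
opening: 0.0853
grip_force: 0.0
```

Emit:
step_arm([
  [0,0,0,0],
  [0,0,0,0],
  [0,0,0,0],
  [0,0,0,0],
  [0,0,0,0],
  [0,0,0,0],
  [0,0,0,0],
  [0,0,0,0],
  [0,0,0,0],
  [0,0,0,0],
], gripper=-1, grip_force=40)

```text
clock: 4.87
ee_pos: [0.5585, -0.273, 0.1624]
tcp_rot: [3.14, 0.001, 1.283]
contact_force: [-0.3, -0.6, 5.3]
opening: 0.0211
grip_force: 39.0
```

```bash
python3 - <<'E'
from h import *
s=sense(); print({k:np.round(v,4) for k,v in s.items()})
E
```

```text
{'clock': np.float64(4.8667), 'joint_pos': array([-5.6240e-01,  2.9500e-01,  2.4170e-01,  1.5156e+00, -2.0000e-04,
        1.2964e+00]), 'joint_velocities': array([-0.0001, -0.0013, -0.0004, -0.0019, -0.0002,  0.0019]), 'joint_torque': array([-7.80000e-03, -4.01403e+01,  2.95573e+01, -2.95000e-02,
        1.31900e-01,  2.04800e-01]), 'ee_pos': array([ 0.5585, -0.273 ,  0.1624]), 'tcp_rot': array([3.1398e+00, 7.0000e-04, 1.2828e+00]), 'contact_force': array([-0.3308, -0.6389,  5.3311]), 'wrist_torque': array([-0.1017,  0.086 ,  0.2117]), 'grip_force': np.float64(39.0076), 'opening': np.float64(0.0211)}
```

Emit:
step_arm([
  [0,0,-0.01,0],
  [0,0,-0.02,0],
  [0,0,-0.03,0],
  [0,0,-0.03,0],
  [0,0,-0.03,0],
  [0,0,-0.03,0],
  [0,0,-0.03,0],
  [0,0,-0.03,0],
  [0,0,-0.02,0],
  [0,0,-0.01,0],
], grip_force=80)

```text
clock: 5.7
ee_pos: [0.558, -0.2725, 0.4031]
tcp_rot: [3.141, -0.0, 1.282]
contact_force: [-1.1, 0.4, -4.7]
opening: 0.021
grip_force: 78.4
```

Emit:
step_arm([
  [0.009,-0.006,0,0],
  [0.018,-0.011,0,0],
  [0.027,-0.017,0,0],
  [0.027,-0.017,0,0],
  [0.027,-0.017,0,0],
  [0.027,-0.017,0,0],
  [0.027,-0.017,0,0],
  [0.027,-0.017,0,0],
  [0.027,-0.017,0,0],
  [0.027,-0.017,0,0],
  [0.027,-0.017,0,0],
  [0.027,-0.017,0,0],
])

```text
clock: 6.7
ee_pos: [0.4619, 0.0667, 0.3996]
tcp_rot: [-3.137, 0.001, 1.282]
contact_force: [-0.1, 0.5, -4.2]
opening: 0.0208
grip_force: 78.5
```

Emit:
step_arm([
  [0.027,-0.017,0,0],
  [0.027,-0.017,0,0],
  [0.027,-0.017,0,0],
  [0.027,-0.017,0,0],
  [0.027,-0.017,0,0],
  [0.027,-0.017,0,0],
  [0.027,-0.017,0,0],
  [0.027,-0.017,0,0],
  [0.027,-0.017,0,0],
  [0.018,-0.011,0,0],
  [0.009,-0.006,0,0],
])

```text
clock: 7.62
ee_pos: [0.3754, 0.3749, 0.3988]
tcp_rot: [-3.137, 0.003, 1.285]
contact_force: [-0.4, -0.4, -5.0]
opening: 0.0208
grip_force: 78.5
```

Emit:
step_arm([
  [0,0,0,-4],
  [0,0,0,-7],
  [0,0,0,-7],
  [0,0,0,-7],
  [0,0,0,-7],
  [0,0,0,-7],
  [0,0,0,-7],
  [0,0,0,-7],
  [0,0,0,-7],
  [0,0,0,-7],
  [0,0,0,-7],
  [0,0,0,-7],
])

```text
clock: 8.62
ee_pos: [0.3771, 0.3713, 0.4001]
tcp_rot: [-3.138, -0.001, 2.701]
contact_force: [-0.2, 0.2, -5.0]
opening: 0.021
grip_force: 78.7
```

Emit:
step_arm([
  [0,0,0,-7],
  [0,0,0,-7],
  [0,0,0,-6],
  [0,0,0,-3],
  [0,0,0,0],
  [0,0,0,0],
  [0,0,0,0],
  [0,0,0,0],
  [0,0,0,0],
  [0,0,0,0],
  [0,0,0,0],
  [0,0,0,0],
])

```text
clock: 9.62
ee_pos: [0.377, 0.3724, 0.4014]
tcp_rot: [-3.142, 0.0, 3.098]
contact_force: [0.8, 0.7, -4.5]
opening: 0.0212
grip_force: 78.7
```

```bash
python3 - <<'E'
from h import *
s=sense(); print(s["clock"],s["ee_pos"],s["tcp_rot"],s["opening"],s["contact_force"])
S=camera("side"); np.save("show.npy",S,allow_pickle=True)
M=R.from_euler("xyz",s["tcp_rot"]).as_matrix(); dial=np.array(s["ee_pos"])+[0,0,-.062]+.014*M[:,1]; u,v=proj(S,dial)[0].round().astype(int); print(u,v)
a,b=max(0,v-100),max(0,u-75); cv2.imwrite("pics/show.png",cv2.resize(S["image"][a:a+150,b:b+150,::-1],None,fx=4,fy=4,interpolation=2)); print(b,a)
E
```

```text
9.6167 [0.37698707 0.37238328 0.40135208] [-3.14155423e+00  3.73175821e-05  3.09758724e+00] 0.02118388170039237 [ 0.7545869   0.72233056 -4.54723036]
375 234
300 134
```

View pics/show.png

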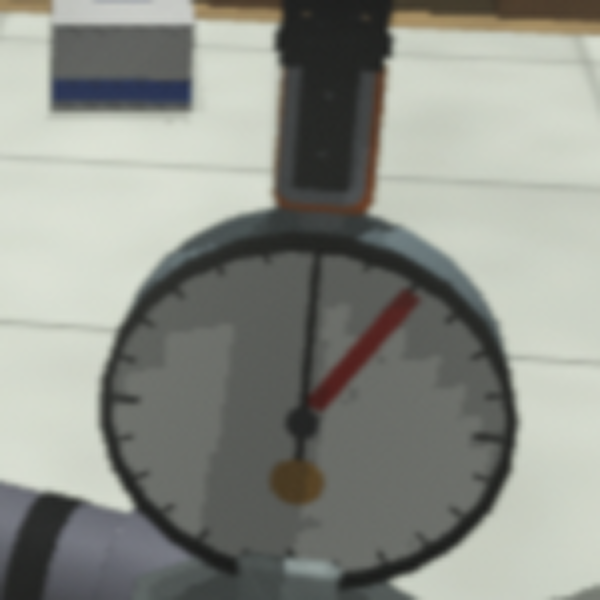

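The crop shows the dial facing the camera. The pivot is at crop pixel (302,423), the black needle tip at (318,250) and the red hand runs to (412,295).

```bash
python3 - <<'E'
from h import *
s=sense(); S=np.load("show.npy",allow_pickle=True).item()
M=R.from_euler("xyz",s["tcp_rot"]).as_matrix(); n=M[:,1]; yax=np.cross([0,0,1],n)
P0=np.array(s["ee_pos"])+[0,0,-.062]+.013*n
def pl(u,v):
    o,d=ray(S,u,v); p=o+d*(np.dot(P0-o,n)/np.dot(d,n))-P0; return np.array([-p@yax,p[2]])*1000  # right, up (viewer)
f=lambda a,b: pl(300+(a-1.5)/4,134+(b-1.5)/4)
pv=f(302,423); print("pivot",pv)
for nm,p in dict(needle=(318,250),red=(412,295),weight=(297,481)).items():
    q=f(*p)-pv; print(nm,q,np.arctan2(q[0],q[1]),np.hypot(*q))
img=S["image"].astype(int); m=(img[...,0]-np.maximum(img[...,1],img[...,2])>50); m[:180]=0;m[250:]=0;m[:,:360]=0;m[:,420:]=0
v,u=np.nonzero(m); w=(img[...,0]-img[...,1])[m]; pts=np.array([pl(a,b) for a,b in zip(u,v)]); print(len(u))
vx,vy,x0,y0=cv2.fitLine(pts.astype(np.float32),cv2.DIST_L2,0,.01,.01).ravel(); print("red line",np.arctan2(vx,vy),"offset to pivot",(pv-[x0,y0])@[vy,-vx], pts.mean(0)-pv)
q=pts.mean(0)-pv; print("centroid ang",np.arctan2(*q))
# dark needle: minimal brightness per row between tip and pivot
g=img.sum(2); N=[]
for r in range(200,232):
    c=np.arange(372,384); ww=np.clip(np.median(g[r,372:384])-g[r,c],0,None); N.append(pl((ww*c).sum()/ww.sum(),r))
N=np.array(N,np.float32); vx,vy,_,_=cv2.fitLine(N,cv2.DIST_HUBER,0,.01,.01).ravel(); print("needle",np.arctan2(vx*np.sign(vy),abs(vy)))
# bezel ellipse centre
E
```

```text
pivot [-1.05953671 -8.05733604]
needle [-0.08308627 53.83427773] -0.0015433699512633796 53.83434184152564
red [-25.06386139  42.87264391] -0.5290279362047673 49.661461348991814
weight [ -0.06983079 -19.40791581] -3.1379946121147078 19.408041439404307
0Traceback (most recent call last):
  File "<stdin>", line 13, in <module>
cv2.error: OpenCV(4.12.0) /io/opencv/modules/imgproc/src/linefit.cpp:618: error: (-215:Assertion failed) npoints2 >= 0 || npoints3 >= 0 in function 'fitLine'
```

```bash
python3 - <<'E'
from h import *
s=sense(); S=np.load("show.npy",allow_pickle=True).item()
M=R.from_euler("xyz",s["tcp_rot"]).as_matrix(); n=M[:,1]; yax=np.cross([0,0,1],n)
P0=np.array(s["ee_pos"])+[0,0,-.062]+.013*n
def pl(u,v):
    o,d=ray(S,u,v); p=o+d*(np.dot(P0-o,n)/np.dot(d,n))-P0; return np.array([p@yax,p[2]])*1000
img=S["image"].astype(int); d=img[...,0]-img[...,1:].max(2); m=d>25; m[:200]=0;m[238:]=0;m[:,:372]=0;m[:,410:]=0
v,u=np.nonzero(m); pts=np.array([pl(a,b) for a,b in zip(u,v)]); w=d[m]; print(len(u),u.min(),u.max(),v.min(),v.max())
pv=pl(300+300.5/4,134+421.5/4)
for ww in (w,np.ones_like(w)):
    c=np.average(pts,axis=0,weights=ww); C=np.cov(pts.T,aweights=ww); e=np.linalg.eigh(C)[1][:,1]; e*=np.sign(e[1])
    print("line ang",np.arctan2(*e),"pivot offset",(pv-c)@[e[1],-e[0]],"centroid ang",np.arctan2(*(c-pv)))
print("pivot",pv); g=img.sum(2); N=[]
for r in range(200,233):
    c=np.arange(371,385); ww=np.clip(np.median(g[r,c])-60-g[r,c],0,None)
    if ww.sum(): N.append(pl((ww*c).sum()/ww.sum(),r))
N=np.array(N,np.float32); vx,vy,_,_=cv2.fitLine(N,cv2.DIST_HUBER,0,.01,.01).ravel(); print("needle",np.arctan2(vx*np.sign(vy),abs(vy)),len(N),np.median(N[:,0]))
print(togo([.583,.085,.30],-.262))
E
```

```text
177 378 403 207 235
line ang 0.5368248275421207 pivot offset 0.6146831261616267 centroid ang 0.5150149993150357
line ang 0.5371314164925319 pivot offset 0.6332661708611038 centroid ang 0.5146803805145002
pivot [ 1.05953671 -8.05733604]
needle -0.0013035097 30 0.9840733
(array([-218.4, -278.1,  120.1]), np.float64(102.4939133536725))
```

```bash
python3 - <<'E'
from h import *
def bands(C,m,lo,long_axis=True):
    n,l,st,ce=cv2.connectedComponentsWithStats(m.astype(np.uint8)); out=[]
    for i in range(1,n):
        if st[i,4]<lo: continue
        pts=np.argwhere(l==i)[:,::-1].astype(np.float32); bp=cv2.boxPoints(cv2.minAreaRect(pts))
        e=[(bp[k]+bp[(k+1)%4])/2 for k in range(4)]; k=int(np.argmax([np.linalg.norm(e[k]-e[k-2]) for k in (0,1)]))
        p,q=e[k],e[(k+2)%4]; o,d1=ray(C,*p); d=d1+ray(C,*q)[1]; P=o+d*(0.06-o[2])/d[2]; out.append(P); print(st[i],p,q,P.round(4))
    return out
T=np.load("top0.npy",allow_pickle=True).item(); S=np.load("side0.npy",allow_pickle=True).item()
b=bands(T,mask(T,"blue")&(np.arange(560)>215)&(np.arange(560)<290),60)
V=T["image"].max(2); m=V<45; m[:150]=0;m[310:]=0;m[:,:205]=0;m[:,295:]=0
k=bands(T,m,60)
if len(k)>1: d=k[0]-k[1]; print("yaw straps",np.arctan2(d[1],d[0]),np.linalg.norm(d))
print("side"); m=mask(S,"blue"); m[:235]=0;m[300:]=0;m[:,:225]=0;m[:,300:]=0; c=bands(S,m,60)
E
```

```text
[236 197  30  12 156] [236.28001 197.95998] [264.8262 205.6455] [0.6186 0.0752 0.06  ]
[228 226  29  13 160] [227.6988  228.07567] [256.2596  236.07271] [0.5465 0.0941 0.06  ]
[218 166  58 135 956] [262.9095  162.59952] [225.27237 296.42038] [0.5539 0.089  0.06  ]
side
[240 243  13  25 108] [249.73973 241.97261] [238.81508 266.00684] [0.6308 0.0572 0.06  ]
[271 251  14  26 126] [281.1552  249.86209] [270.87933 275.55173] [0.5576 0.078  0.06  ]
```

```bash
python3 - <<'E'
from h import *
T=np.load("top0.npy",allow_pickle=True).item(); g=T["image"].astype(np.float32); g=g[...,0]  # red channel: wood/bench bright, pipe dark
from scipy.ndimage import map_coordinates as mc
for yaw in (-.265,):
  ax=np.array([np.cos(yaw),np.sin(yaw),0]); lat=np.array([-np.sin(yaw),np.cos(yaw),0]); C0=np.array([.5826,.0846,.06]); res=[]
  for s in np.r_[-.085+.015:-.032:.005,-.025:.026:.005,.05:.085:.005]:
    c=C0+s*ax; t=np.arange(-.055,.0551,.0005); uv=proj(T,c+t[:,None]*lat); p=mc(g,[uv[:,1],uv[:,0]],order=1)
    e=[]
    gr=np.gradient(p)
    i=np.argmin(gr[(t<-.028)])  ; iR=i
    j=np.argmax(gr[(t>.028)])+np.sum(t<=.028)
    d=ray(T,*uv[iR])[1]+ray(T,*uv[j])[1]; o=ray(T,*uv[0])[0]; P=o+d*(.06-o[2])/d[2]
    res.append([s,t[iR],t[j],(P-C0)@lat])
  r=np.array(res); print((r*1000).round(1)); print(np.median(r[:,3]),np.polyfit(r[:,0],r[:,3],1))
E
```

```text
[[-70.  -48.   37.5  -5.4]
 [-65.  -48.   36.5  -5.9]
 [-60.  -48.   36.5  -5.9]
 [-55.  -49.   37.5  -5.9]
 [-50.  -49.   36.   -6.7]
 [-45.  -48.5  37.5  -5.7]
 [-40.  -48.5  36.5  -6.2]
 [-35.  -50.   36.   -7.2]
 [-25.  -50.   36.   -7.2]
 [-20.  -48.5  37.5  -5.7]
 [-15.  -49.5  37.5  -6.2]
 [-10.  -48.   36.5  -5.9]
 [ -5.  -49.   37.   -6.2]
 [  0.  -46.5  37.   -4.9]
 [  5.  -47.5  37.5  -5.2]
 [ 10.  -48.5  36.5  -6.2]
 [ 15.  -48.5  37.5  -5.7]
 [ 20.  -49.   37.   -6.2]
 [ 25.  -47.   37.   -5.2]
 [ 50.  -48.   37.   -5.7]
 [ 55.  -49.   37.5  -5.9]
 [ 60.  -49.   37.5  -5.9]
 [ 65.  -48.5  38.   -5.4]
 [ 70.  -46.5  37.   -4.9]
 [ 75.  -48.5  43.5  -2.7]
 [ 80.  -38.5  38.5  -0.1]
 [ 85.  -37.   40.    1.4]]
-0.005912016101122261 [ 0.0231731  -0.00537865]
```

Emit:
step_arm([
  [-0.01,-0.0127,0,4],
  [-0.019,-0.024,0,0],
  [-0.021,-0.027,0,0],
  [-0.021,-0.027,0,0],
  [-0.021,-0.027,0,0],
  [-0.021,-0.027,0,0],
  [-0.021,-0.027,0,0],
  [-0.021,-0.027,0,0],
  [-0.021,-0.027,0,0],
  [-0.019,-0.024,0,0],
  [-0.01,-0.013,0,0],
  [0,0,0,4],
])

```text
clock: 10.67
ee_pos: [0.554, 0.0846, 0.3998]
tcp_rot: [-3.139, -0.0, 2.952]
contact_force: [-0.6, -0.1, -4.5]
opening: 0.0209
grip_force: 78.8
```

Emit:
step_arm([
  [0,0,0,7],
  [0,0,0,7],
  [0,0,0,7],
  [0,0,0,7],
  [0,0,0,7],
  [0,0,0,7],
  [0,0,0,7],
  [0,0,0,7],
  [0,0,0,7],
  [0,0,0,7],
  [0,0,0,7],
  [0,0,0,7],
])

```text
clock: 11.67
ee_pos: [0.5519, 0.0888, 0.4013]
tcp_rot: [-3.142, 0.0, 1.486]
contact_force: [0.6, -0.7, -4.6]
opening: 0.0208
grip_force: 78.7
```

Emit:
step_arm([
  [0,0,0,6],
  [0,0,0,4],
  [0,0,0,0],
  [0,0,0,0],
  [0,0,0,0],
  [0,0,0,0],
])

```text
clock: 12.17
ee_pos: [0.5518, 0.0888, 0.4013]
tcp_rot: [-3.142, -0.0, 1.318]
contact_force: [-0.8, 0.3, -5.2]
opening: 0.0212
grip_force: 78.7
```

```bash
python3 - <<'E'
from h import *
s=sense(); print(s["clock"],s["ee_pos"],s["tcp_rot"],s["contact_force"],s["wrist_torque"],s["joint_pos"]); print(togo([.5825,.0843,.2785],-.263))
E
```

```text
12.1667 [0.55181523 0.08877846 0.40131253] [-3.14156675e+00 -1.34667742e-05  1.31849255e+00] [-0.83029659  0.28206964 -5.15243016] [-0.01595789  0.01058621 -0.01110542] [3.95211983e-02 2.80767833e-01 7.16378610e-01 2.00642803e+00
 2.03484467e-05 1.86262130e+00]
(array([  3.3,  30.8, 141.5]), np.float64(0.6128486381250298))
```

Emit:
step_arm([
  [0.0033,0.0154,0.01,0.6],
  [0,0.0154,0.02,0],
  [0,0,0.03,0],
  [0,0,0.03,0],
  [0,0,0.025,0],
  [0,0,0.016,0],
  [0,0,0.01,0],
  [0,0,0,0],
  [0,0,0,0],
  [0,0,0,0],
])

```text
clock: 13.0
ee_pos: [0.5828, 0.0841, 0.2614]
tcp_rot: [3.14, -0.0, 1.307]
contact_force: [0.2, 0.1, -5.3]
opening: 0.021
grip_force: 79.3
```

```bash
python3 - <<'E'
from h import *
s=sense(); print(s["clock"],s["ee_pos"],s["tcp_rot"],s["contact_force"]); print(togo([.5825,.0843,.2595],-.263))
T=camera("top");S=camera("side")
t=T["image"][130:310,190:330]; q=S["image"][120:320,180:370]
out=np.zeros((600,800,3),np.uint8); out[:540,:420]=cv2.resize(t[:,:,::-1],None,fx=3,fy=3,interpolation=2); q=cv2.resize(q[:,:,::-1],None,fx=1.95,fy=1.95,interpolation=2)[:,:370]; out[:390,425:425+q.shape[1]]=q; cv2.imwrite("pics/pre.png",out)
E
```

```text
13.0 [0.58280541 0.08408237 0.2614391 ] [ 3.14002325e+00 -4.55729318e-04  1.30730317e+00] [ 0.22411006  0.12760751 -5.26643014]
(array([ 0.1, -0.4, 20.6]), np.float64(-0.02829659376368454))
```

View pics/pre.png

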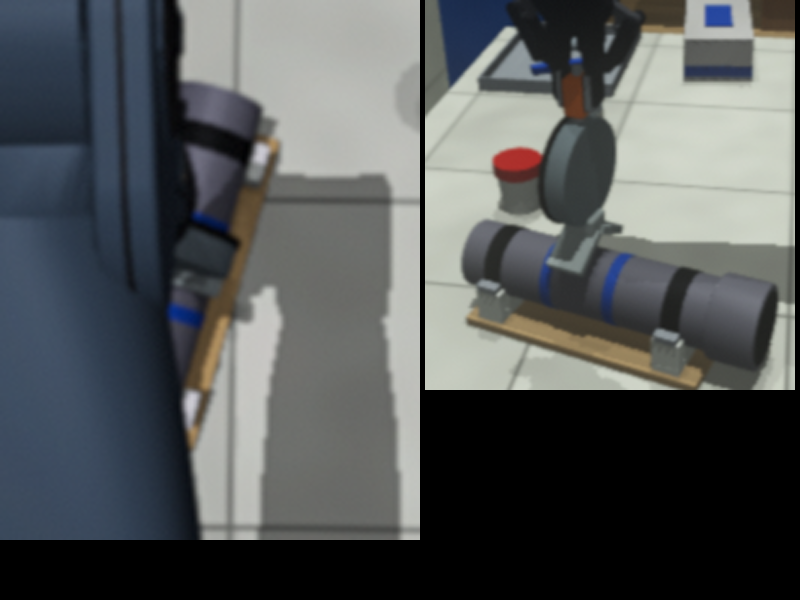

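The foot hovers over the pipe at about (575,240) in the side panel, between the bands at about (548,270) and (615,290). I'll check its position along the pipe by projecting the estimated bands and foot into the side view.

```bash
python3 - <<'E'
from h import *
s=sense(); S0=np.load("side0.npy",allow_pickle=True).item(); T0=np.load("top0.npy",allow_pickle=True).item(); S=camera("side"); 
yaw=-.263; ax=np.array([np.cos(yaw),np.sin(yaw),0]); lat=np.array([-np.sin(yaw),np.cos(yaw),0]); C0=np.array([.5825,.0843,.06])
img=S["image"].copy()
def ring(off): 
    ph=np.radians(np.arange(-40,100,10)); return C0+off*ax+.0375*(np.sin(ph)[:,None]*[0,0,1]+np.cos(ph)[:,None]*lat)
m=mask(S0,"blue")
for off in (-.036,.036):
    p=proj(S0,ring(off)); 
    for u,v in p[::2]:
        r=int(round(v)); c=np.nonzero(m[r,int(u)-12:int(u)+12])[0]; print(off,round(u,1),r,"blue",(c.mean()+int(u)-12).round(1) if len(c) else None)
# foot corners
M=R.from_euler("xyz",s["tcp_rot"]).as_matrix(); o=np.array(s["ee_pos"])-[0,0,.1624]; gx=M[:,1]; gy=np.cross([0,0,1],gx)
P=[o+x*gx+y*gy+[0,0,z] for x,y,z in((.02,.043,0),(-.02,.043,0),(.02,-.043,0),(-.02,-.043,0),(0,0,.176),(0,0,.206))]
print(proj(S,P).round(1)); 
big=cv2.resize(img[120:290,230:360,::-1],None,fx=3.5,fy=3.5,interpolation=2).copy()
for u,v in proj(S,P): cv2.circle(big,(int((u-230+.5)*3.5),int((v-120+.5)*3.5)),3,(0,255,0),1)
for off in(-.03,.03):
    for u,v in proj(S,ring(off)): cv2.circle(big,(int((u-230+.5)*3.5),int((v-120+.5)*3.5)),2,(0,255,255),-1)
cv2.imwrite("pics/chk.png",big)
E
```

```text
-0.036 273.4 285 blue None
-0.036 271.7 283 blue None
-0.036 271.0 278 blue None
-0.036 271.3 272 blue 272.5
-0.036 272.6 266 blue 274.0
-0.036 274.7 259 blue 277.0
-0.036 277.4 254 blue 279.5
0.036 242.3 276 blue None
0.036 240.4 274 blue None
0.036 239.3 269 blue None
0.036 239.5 263 blue 241.0
0.036 240.7 257 blue 242.5
0.036 242.9 251 blue 245.0
0.036 245.7 246 blue 247.5
[[243.2 256.2]
 [261.2 261.1]
 [263.5 234.7]
 [280.6 238.8]
 [258.  167.2]
 [257.1 151.9]]
```

View pics/chk.png

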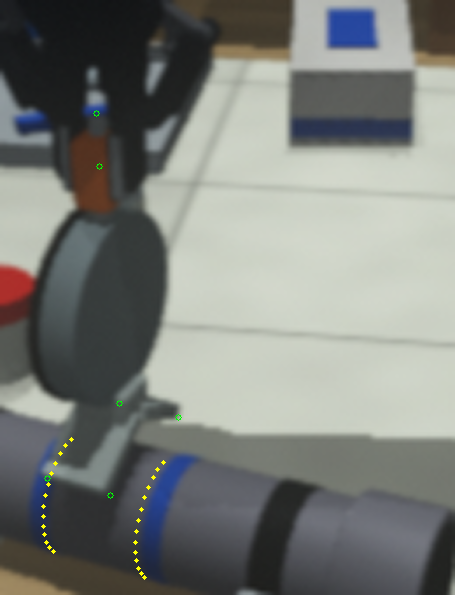

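The predicted foot corners sit on the real ones, but the real bands lie about 2 px nearer the robot than predicted. I'll shift 3 mm towards the robot and lower the gauge.

Emit:
step_arm([
  [0,-0.003,0.004,0],
  [0,0,0.006,0],
  [0,0,0.004,0],
  [0,0,0.003,0],
  [0,0,0,0],
  [0,0,0,0],
], grip_force=50)

```text
clock: 13.65
ee_pos: [0.5792, 0.0848, 0.2427]
tcp_rot: [-3.141, 0.0, 1.307]
contact_force: [0.2, 0.8, -4.3]
opening: 0.021
grip_force: 79.5
```

Emit:
step_arm([
  [0,0,0.001,0],
  [0,0,0.001,0],
  [0,0,0.001,0],
  [0,0,0,0],
])

```text
clock: 13.98
ee_pos: [0.5797, 0.0848, 0.2419]
tcp_rot: [3.14, -0.0, 1.307]
contact_force: [-1.4, -0.9, 1.6]
opening: 0.0213
grip_force: 80.2
```

Emit:
step_arm([
  [0,0,0.001,0],
  [0,0,0.001,0],
  [0,0,0,0],
  [0,0,0,0],
])

```text
clock: 14.32
ee_pos: [0.5798, 0.0849, 0.2418]
tcp_rot: [3.138, -0.001, 1.307]
contact_force: [-1.9, -0.1, 8.6]
opening: 0.0213
grip_force: 81.2
```

```bash
python3 - <<'E'
from h import *
s=sense(); M=R.from_euler("xyz",s["tcp_rot"]).as_matrix(); print(s["clock"],s["ee_pos"],s["tcp_rot"],"F tool",M.T@s["contact_force"],"T",M.T@s["wrist_torque"],s["grip_force"])
E
```

```text
14.3167 [0.5798366  0.08491631 0.24183218] [ 3.13758865e+00 -1.16707581e-03  1.30701159e+00] F tool [-0.62257794 -1.76771537 -8.56249124] T [ 1.01583373 -0.3774103   0.02082305] 81.19868516921997
```

Emit:
step_arm([
  [0,0,0,0],
  [0,0,0.001,0],
  [0,0,0.001,0],
  [0,0,0,0],
  [0,0,0,0],
  [0,0,0,0],
], gripper=-1, grip_force=25)

```text
clock: 14.82
ee_pos: [0.5799, 0.085, 0.2418]
tcp_rot: [3.136, -0.002, 1.307]
contact_force: [-3.0, -0.1, 13.7]
opening: 0.0212
grip_force: 82.0
```

```bash
cat > st.py <<'E'
from h import *
s=sense(); M=R.from_euler("xyz",s["tcp_rot"]).as_matrix(); print(s["clock"],s["ee_pos"].round(4),s["tcp_rot"].round(4),"F tool",(M.T@s["contact_force"]).round(2),"T",(M.T@s["wrist_torque"]).round(3),round(s["grip_force"],1))
g=s["ee_pos"]-M[:,2]*grip_depth; lat=np.array([.26,.9656,0]); d=g-[.5825,.0843,.06]; print("lat mm",d@lat*1000,"axial",d@[.9656,-.26,0]*1000,"h",d[2]*1000,"r",np.hypot(d@lat,d[2])*1000)
E
python3 st.py
```

```text
14.8167 [0.5799 0.085  0.2418] [ 3.1357e+00 -1.8000e-03  1.3070e+00] F tool [ -0.88  -2.78 -13.73] T [ 1.528 -0.513  0.047] 82.0
lat mm -0.05499714075519646 axial -2.8319828403765137 h 200.4759028019804 r 200.4759103457435
```

Emit:
step_arm([
  [0,0,0,0],
  [0,0,0,0],
], gripper=-0.6, grip_force=25)

```text
clock: 14.98
ee_pos: [0.5798, 0.085, 0.2418]
tcp_rot: [3.136, -0.002, 1.307]
contact_force: [-4.1, 0.1, 14.0]
opening: 0.0214
grip_force: 82.0
```

```bash
python3 st.py
```

```text
14.9833 [0.5798 0.085  0.2418] [ 3.1357e+00 -1.8000e-03  1.3071e+00] F tool [ -1.    -3.91 -14.06] T [ 1.545 -0.576  0.015] 82.0
lat mm -0.03981331854299954 axial -2.857224143483662 h 200.48004346999303 r 200.48004742325514
```

Emit:
step_arm([
  [0,0,-0.002,0],
  [0,0,0,0],
], gripper=-0.52, grip_force=25)

```text
clock: 15.15
ee_pos: [0.5798, 0.085, 0.2418]
tcp_rot: [3.138, -0.001, 1.307]
contact_force: [-1.6, 0.3, 9.6]
opening: 0.0214
grip_force: 81.3
```

Emit:
step_arm([
  [0,0,0,0],
  [0,0,0,0],
], gripper=-0.5)

```text
clock: 15.32
ee_pos: [0.5799, 0.0849, 0.2417]
tcp_rot: [3.138, -0.001, 1.307]
contact_force: [-3.0, 0.4, 8.8]
opening: 0.0216
grip_force: 42.9
```

Emit:
step_arm([
  [0,0,0,0],
  [0,0,0,0],
], gripper=-0.48)

```text
clock: 15.48
ee_pos: [0.5803, 0.0849, 0.2392]
tcp_rot: [3.139, -0.001, 1.307]
contact_force: [0.4, -0.1, 0.4]
opening: 0.0215
grip_force: 0.1
```

```bash
python3 st.py
```

```text
15.4833 [0.5803 0.0849 0.2392] [ 3.1392e+00 -9.0000e-04  1.3070e+00] F tool [-0.04  0.38 -0.41] T [-0.015 -0.034  0.029] 0.1
lat mm 0.02719333982370006 axial -2.3634289635338193 h 197.87450136774942 r 197.87450323630176
```

Emit:
step_arm([
  [0,0,0,0],
  [0,0,0,0],
  [0,0,0,0],
  [0,0,0,0],
], gripper=-1, grip_force=25)

```text
clock: 15.82
ee_pos: [0.5801, 0.085, 0.2392]
tcp_rot: [3.14, -0.001, 1.307]
contact_force: [-0.3, 0.7, 5.9]
opening: 0.0217
grip_force: 25.1
```

Emit:
step_arm([
  [0,0,0.001,0],
  [0,0,0.001,0],
  [0,0,0,0],
  [0,0,0,0],
])

```text
clock: 16.15
ee_pos: [0.5801, 0.0851, 0.2392]
tcp_rot: [3.138, -0.001, 1.307]
contact_force: [-2.2, 0.6, 10.9]
opening: 0.0217
grip_force: 25.9
```

```bash
python3 st.py; python3 - <<'E'
from h import *
S=camera("side"); cv2.imwrite("pics/seat.png",cv2.resize(S["image"][120:290,230:360,::-1],None,fx=3.5,fy=3.5,interpolation=2))
E
```

```text
16.15 [0.5801 0.0851 0.2392] [ 3.1379e+00 -1.5000e-03  1.3071e+00] F tool [  0.02  -2.2  -10.93] T [ 0.71  -0.076  0.066] 25.9
lat mm 0.07974465077872893 axial -2.6139418040004565 h 197.88951433036013 r 197.88953039793472
```

View pics/seat.png

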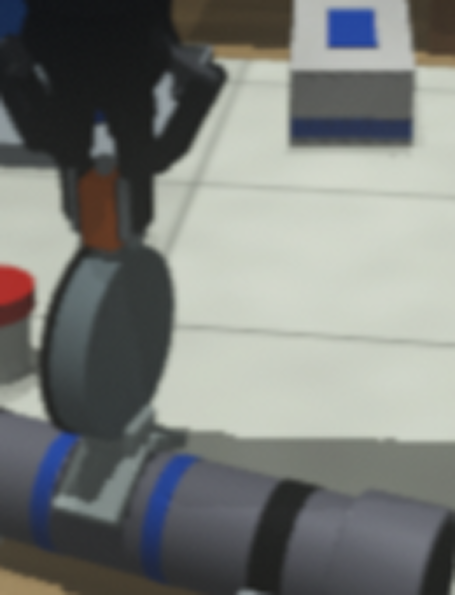

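The gauge is seated squarely and upright, with the foot at (100,490) in the crop between bands at about (50,490) and (165,515). The lateral force is about 0. Next I'll rock it halfway round, towards gauge -y (tool -x).

Emit:
step_arm([
  [-0.0086,0,0.0002,0],
  [-0.0086,0,0.0006,0],
  [-0.0086,0,0.0009,0],
  [-0.0085,0,0.0013,0],
  [0,0,0,0],
])

```text
clock: 16.62
ee_pos: [0.5715, 0.0512, 0.2355]
tcp_rot: [3.138, -0.002, 1.306]
contact_force: [0.5, -0.2, 9.4]
opening: 0.0219
grip_force: 26.8
```

```bash
python3 st.py
```

```text
16.6167 [0.5715 0.0512 0.2355] [ 3.1376e+00 -2.0000e-03  1.3062e+00] F tool [-0.08  0.53 -9.36] T [ 0.346  0.13  -0.085] 26.8
lat mm -34.85838236599261 axial -2.11880251238894 h 194.1925878609458 r 197.29639632113125
```

Emit:
step_arm([
  [-0.0084,0,0.0017,0],
  [-0.0084,0,0.0021,0],
  [-0.0083,0,0.0024,0],
  [-0.0081,0,0.0028,0],
  [0,0,0,0],
])

```text
clock: 17.03
ee_pos: [0.5628, 0.0182, 0.2257]
tcp_rot: [3.138, 0.0, 1.306]
contact_force: [-0.6, -2.6, 6.7]
opening: 0.0215
grip_force: 26.9
```

Emit:
step_arm([
  [-0.008,0,0.0032,0],
  [-0.0079,0,0.0035,0],
  [0,0,0,0],
  [0,0,0,0],
])

```text
clock: 17.37
ee_pos: [0.5586, 0.0028, 0.2188]
tcp_rot: [3.138, 0.002, 1.306]
contact_force: [-1.1, -2.9, 5.6]
opening: 0.0219
grip_force: 26.9
```

```bash
python3 st.py
```

```text
17.3667 [0.5586 0.0028 0.2188] [3.1382e+00 1.7000e-03 1.3057e+00] F tool [-3.11 -0.27 -5.56] T [-0.001 -0.338 -0.092] 26.9
lat mm -84.91468770743153 axial -1.97219067287296 h 177.48778174962283 r 196.7547124184129
```

Emit:
step_arm([
  [-0.005,0,0.003,0],
  [-0.005,0,0.003,0],
  [-0.003,0,0.0025,0],
  [0,0,0,0],
  [0,0,0,0],
  [0,0,0,0],
])

```text
clock: 17.87
ee_pos: [0.5555, -0.0101, 0.2116]
tcp_rot: [3.136, 0.003, 1.306]
contact_force: [-2.1, -3.9, 8.8]
opening: 0.0216
grip_force: 27.4
```

```bash
python3 st.py; python3 - <<'E'
from h import *
S=camera("side"); T=camera("top"); s=sense(); M=R.from_euler("xyz",s["tcp_rot"]).as_matrix(); g=s["ee_pos"]-M[:,2]*grip_depth
np.save("fin_side.npy",S,allow_pickle=True); np.save("fin_top.npy",T,allow_pickle=True)
big=cv2.resize(S["image"][140:300,220:350,::-1],None,fx=3.7,fy=3.7,interpolation=2).copy()
gx=M[:,1]; y0=np.cross([0,0,1],gx)
for th,col in((.50,(0,255,255)),(.55,(0,255,0))):
    z=np.array([0,0,1])*np.cos(th)-y0*np.sin(th); y=np.cross(z,gx)
    P=[g+x*gx+yy*y+(zz-.178)*z for x,yy,zz in((.02,.043,0),(-.02,.043,0),(-.02,-.043,0),(0,0,.206))]
    print(th,proj(S,P).round(1).tolist())
    for u,v in proj(S,P): cv2.circle(big,(int((u-220+.5)*3.7),int((v-140+.5)*3.7)),3,col,1)
t=cv2.resize(T["image"][130:310,210:350,::-1],None,fx=2,fy=2,interpolation=2); out=np.zeros((600,780,3),np.uint8); out[:big.shape[0],:big.shape[1]]=big[:600]; out[:360,490:770]=t; cv2.imwrite("pics/fin.png",out)
E
```

```text
17.8667 [ 0.5555 -0.0101  0.2116] [3.1365e+00 2.5000e-03 1.3060e+00] F tool [-4.33 -0.96 -8.77] T [ 0.182 -0.518 -0.099] 27.4
lat mm -98.14121256825803 axial -1.6391445622355967 h 170.24974098285446 r 196.51125135497216
0.5 [[248.9, 253.8], [266.6, 258.5], [283.6, 255.5], [285.3, 156.5]]
0.55 [[247.0, 252.9], [264.9, 257.7], [281.8, 256.7], [285.6, 156.6]]
```

View pics/fin.png

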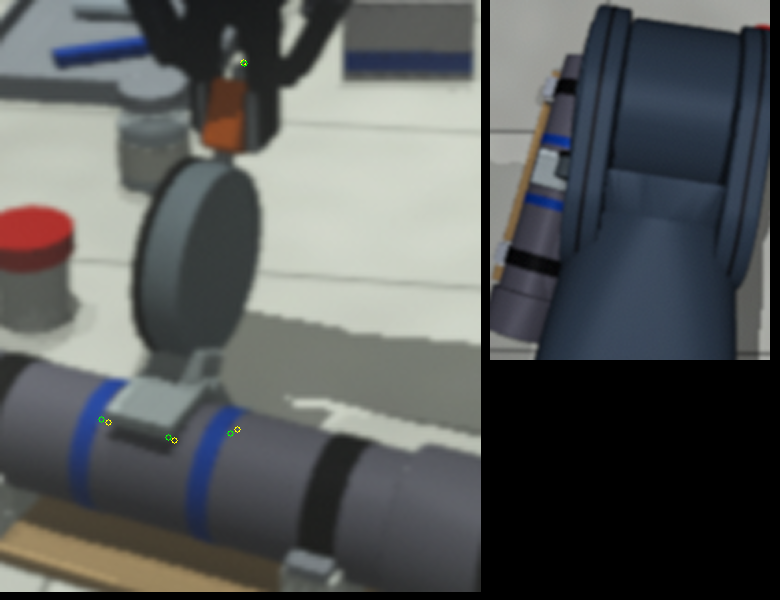

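```bash
python3 - <<'E'
from h import *
S=np.load("fin_side.npy",allow_pickle=True).item(); s=sense(); M=R.from_euler("xyz",s["tcp_rot"]).as_matrix(); g=s["ee_pos"]-M[:,2]*grip_depth
gx=M[:,1]; y0=np.cross([0,0,1],gx); q=lambda P:((proj(S,P)-[220,140]+.5)*3.7).round(0).tolist()
m=mask(S,"orange"); print("orange px crop",((cent(m,(260,150,300,190))[0]-[220,140]+.5)*3.7).round(0))
for th in(.45,.5,.55,.6):
    z=np.array([0,0,1])*np.cos(th)-y0*np.sin(th); y=np.cross(z,gx); G=lambda x,yy,zz:g+x*gx+yy*y+(zz-.178)*z
    C=[G(x,.055*np.cos(a),.095+.055*np.sin(a)) for a in np.linspace(0,6.28,72) for x in(-.011,.016)]
    e=np.array(q(C)); print(th,"grip",q([G(0,.013,.176)]),"housing box",e.min(0),e.max(0),"tips",q([G(.02,.043,0),G(-.02,.043,0)]),"grip low corners",q([G(.011,.013,.156),G(-.011,.013,.156)]))
g3=S["image"][140:300,220:350].astype(int)
E
```

```text
orange px crop [224. 133.]
0.45 grip [[224.0, 115.0]] housing box [137. 158.] [268. 360.] tips [[116.0, 425.0], [181.0, 443.0]] grip low corners [[200.0, 148.0], [236.0, 154.0]]
0.5 grip [[224.0, 114.0]] housing box [134. 157.] [265. 360.] tips [[109.0, 423.0], [174.0, 440.0]] grip low corners [[200.0, 146.0], [236.0, 153.0]]
0.55 grip [[224.0, 112.0]] housing box [130. 156.] [263. 361.] tips [[102.0, 420.0], [168.0, 437.0]] grip low corners [[199.0, 145.0], [235.0, 152.0]]
0.6 grip [[225.0, 111.0]] housing box [127. 155.] [260. 360.] tips [[95.0, 415.0], [162.0, 433.0]] grip low corners [[198.0, 143.0], [235.0, 150.0]]
```

The crop shows the foot between the bands with its near tip at (107,421), and a housing outline from x=132 to 261. Both match a lean of about 0.53. Pressing force is about 10 N. I'll wait to check it doesn't drift, then hand in.

Emit:
step_arm([
  [0,0,0,0],
  [0,0,0,0],
  [0,0,0,0],
  [0,0,0,0],
  [0,0,0,0],
  [0,0,0,0],
  [0,0,0,0],
  [0,0,0,0],
  [0,0,0,0],
  [0,0,0,0],
  [0,0,0,0],
  [0,0,0,0],
])

```text
clock: 18.97
ee_pos: [0.5555, -0.0101, 0.2116]
tcp_rot: [3.137, 0.003, 1.306]
contact_force: [-0.7, -4.6, 9.4]
opening: 0.0217
grip_force: 27.4
```

```bash
python3 st.py
```

```text
18.9667 [ 0.5555 -0.0101  0.2116] [3.1365e+00 2.6000e-03 1.3061e+00] F tool [-4.65  0.58 -9.37] T [ 0.215 -0.551 -0.126] 27.4
lat mm -98.07962809459978 axial -1.6383381106939232 h 170.25948802880322 r 196.48894806325674
```

Steady, with no drift.

```bash
python3 -c "from cell import job_done; print(job_done())"
```

```text
the job is handed in; nothing more can be done
None
```

I handed in the job with the gauge still gripped and pressed onto the pipe at about 10 N, between the tape bands. It leans about 0.53 rad, matching the red hand (measured 0.515–0.537 rad); the dial faced away from both cameras there, so I took the lean from the arm's position and the side view and did not see the needle over the hand.

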